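Refit the drive-box cover and hold its recessed reset button down

TASK

The milling machine's drive box has tripped and its cover is off: lay the cover squarely on the box, fully home with its hole over the reset button, and let go of it. Then take the square-handled reset rod from the tool block, reach it upright through the hole in the cover and press the recessed button all the way down; finish while still gripping the rod and holding the button down. Leave the other two tools in the block, and do not push the drill chuck and the steel bar beside the box out of place.

Things in the scene. Friction and masses are not known exactly. Their poses are not given: they have to be found in the camera images.
- drive_box: white drive box bolted to the bench, an open-topped box 130 (x) x 100 (y) x 60 mm tall with 5 mm walls, its mouth 120 x 90 mm; a foot of 20 mm sticks out at each x end. Origin under its centre at bench height, z up. Does not move, but stands elsewhere and turned each time
- button_top (a point): centre of the top face of the reset button, a black round button 22 mm across, inside the drive box at x = +38, y = 0, z = 30 mm of the box's frame when up (30 mm below the box's rim, 34 mm below the top of the fitted cover); moves down with the button
- reset_button (a joint): travel of the reset button straight down: 0 = up, 0.008 m = fully down on its stop. Spring return, 750 N/m from zero: about 6 N at full travel
- cover: loose white cover, 0.25-0.5 kg, flat on the bench. Plate 130 (x) x 100 (y) x 4 mm over a rounded rim 7 deep, 116 x 86, that enters the box mouth with 2 mm play each side. Mid-plate a black grip bar 40 (x) x 14 (y) x 30 tall. Origin: centre of rim underside; plate top at z = 11, bar top 41 mm. Fitted: origin 53 mm above the box origin, x axes the same way
- cover_hole (a point): centre, at the plate's top face, of the round 16 mm hole through the cover, at x = +38, y = 0 of the cover's frame
- tool_block: wooden tool block 60 (x) x 220 (y) x 85 mm tall, fixed, with three upright holes of 10 mm in a row at y = -70, 0, +70 mm, one tool hanging in each (which is where varies). Origin under its centre
- reset_rod: loose steel reset rod, 0.11 kg, hanging upright in the tool block: the tool with the plain square handle, 18 x 18 mm and 50 mm tall, above a round rod of 8 mm diameter and 80 mm length. Origin at the underside of the handle, on the axis, which rests on the block's top (85 mm above the bench); handle along +z, rod along -z; handle faces square to x and y
- rod_tip (a point): flat tip of the reset rod, 80 mm below reset_rod's origin along its axis
- chuck_key: loose steel key with a crossbar handle (60 mm bar, 29 mm tall overall above the block) in the tool block; not to be used. Origin on the block's top at its axis
- punch: loose steel punch with a round mushroom head (28 mm across, 34 mm tall above the block) in the tool block; not to be used. Origin on the block's top at its axis
- drill_chuck: loose steel drill chuck standing on the bench, 46 mm diameter, 60 mm tall; origin under its centre. A bystander
- parallel: loose steel bar 90 x 12 x 22 mm lying on the bench; origin under its centre. A bystander

How it is judged:
By the outcome, as a careful person would: the job done as asked, in the order asked, and still so for the second after the job is handed in, while the arm keeps its last pose, push and grip.
It also fails if it takes over 58 s, if anything falls off the work surface, if the arm or the gripper's body presses on something with over 40 N, if the wrist force passes 120 N, or if a joint passes its speed limit or range.

ROBOT

A 6-joint arm with a two-finger parallel gripper is mounted at the origin on the work surface. World frame = base frame: x ahead of the robot, y to its left, z up, the work surface at z = 0. Lengths are in m, angles in rad, forces in N, time in s.
With the tool pointing down it reaches from about 0.375 to 0.975 m from the base axis. Payload 3.8 kg.
Tool frame: the origin (TCP) lies midway between the tips of the shut fingers; the grasp point (between the pads) lies 19 mm behind it; z points along the fingers, y is the direction in which the jaws open and shut (so a half turn about z gives the same grasp; the last joint's range is limited). The gripper opens to 85 mm and grips with 20 to 120 N. Pads are 22 mm wide; open, the fingers measure 114 mm over their backs; the gripper's body (76 mm by 85 mm) begins 54 mm behind the grasp point. The pads swing forward as they close: fully open they stand 13 mm farther back than shut.
Start: joints at [-1.279, 0.264, 1.604, -0, 1.274, -0.037], TCP at [0.218, -0.639, 0.231] pointing down, gripper open.
Joint ranges: [-2.63, 2.63], [-0.94, 2.18], [0.31, 2.57], [-1.31, 4.45], [0, 2.66], [-2.55, 2.55]. Speed limits (rad/s): [2.57, 2.57, 3.14, 3.14, 3.14, 3.14].

INTERFACE

Orientations are given as a rotation vector (axis times angle).
In Python, from workcell import bot gives the robot as it stands.
- The arm moves only by the tool drive_tool, never from a script. Its argument "deltas" is a list of rows, each an object with "hand": the opening, from 0 (shut) to 1 (fully open); "offset": the shift along the world's x, y, z in cm, a list of three; "angular": the turn, a rotation vector about the world's x, y, z in degrees, a list of three. A call has 1 to 8 rows; each row is the pose to reach, as a shift and turn from the pose commanded when the call began; what a row does not reach only later rows make up. A row lasts 1/8 s, in which the tool goes at most 62.5 mm and 10.7 degrees, less where a joint would pass 70% of its speed; a pose out of reach is approached as far as the arm can. A call with a gripper value outside its range is refused whole. The fingers move at their own pace and stop on an object; "force" is the grip in N (left out, the last holds). Time passes only in rows, so rows that repeat a pose let the fingers close. It gives the time, the measured TCP pose, the force and the opening at its end, in the units of the state.
- bot.read_state(): the state, without advancing time (a new reading comes with each control period).
- bot.read_camera(name): name is "side" or "top" or "wrist"; returns a dict with "frame" (400x640x3 uint8, blue, green, red), "mtx" (3x3 intrinsics, pixels), "R" (3x3) and "t" (3): a world point X has camera coordinates R X + t. Camera axes: x right, y down, z forward; pixel columns grow to the right and rows downward; lengths in m; the calibration is good to about 2 mm. A picture is of the moment at which its call begins. There is no depth.
- bot.finish_job(): hands the job in, once; it reports no verdict.
The state is a dict: "time": time; "q": joint angles; "joint_vel": joint speeds; "joint_torque": joint torques, N m; "tool_pos": TCP position; "tcp_rot": TCP orientation; "wrist_force": force on the tool from outside, world axes, zero at the start; "torque": the same for the moment, N m; "width": opening from 0.0 (shut) to 1.0 (fully open).
Only numpy, scipy, OpenCV 4.12 (cv2) and the standard library are available. Lean on these libraries where they do the work, as an engineer would, in place of code of your own. Each camera call takes 0.05 s, during which the arm holds its last target. There are 200 camera calls.

## Working session

There is one attempt and no reset: what is moved stays moved. The work goes in short steps, Python scripts to look and compute and a tool call to move; the robot and the scene stay as the last step left them, time stands still between calls to the robot, and variables do not carry over. Pictures are saved under pics/ and viewed, about 8 in all and at most 12, crops included, and the job is handed in when it is done.

Besides the shell and the picture viewer there is one more tool, called after "Request:" in YAML: its name, and indented under it one key for each argument. drive_tool: Moves the arm, as the interface text tells. Its arguments: {"type":"object","properties":{"deltas":{"type":"array"},"force":{"type":"number"}},"required":["deltas"]}

```bash
mkdir -p pics; python3 - <<'E'
from workcell import bot
import cv2,numpy as np,pickle
print(bot.read_state())
d={}
for n in ("top","side","wrist"):
    c=bot.read_camera(n); d[n]=c; cv2.imwrite(f"pics/{n}0.png",c["frame"])
    R,t=np.array(c["R"]),np.array(c["t"]); print(n,np.round(-R.T@t,3),np.round(R,2).tolist(),np.round(c["mtx"],0).tolist())
pickle.dump(d,open("d0.pkl","wb"))
E
```

```text
{'time': 0.0, 'q': array([-1.27890016e+00,  2.64769209e-01,  1.60537672e+00,  1.79786058e-05,
        1.27368020e+00, -3.69103810e-02]), 'joint_vel': array([-1.75095290e-03,  7.19944544e-04, -3.92106203e-04, -1.78665974e-06,
        6.00675446e-05,  1.07269170e-03]), 'joint_torque': array([ 3.32117006e-04, -5.15107298e+01, -3.67316329e+01, -2.59297285e-04,
        1.27060353e-02, -9.02805510e-07]), 'tool_pos': array([ 0.21775512, -0.63814475,  0.22994972]), 'tcp_rot': array([-3.09704572e+00, -5.13793497e-01,  4.19006279e-04]), 'wrist_force': array([ 0.556011  , -0.4493012 , -0.79050782]), 'torque': array([ 0.01481385,  0.01923336, -0.00785065]), 'width': 0.9979845277783868}
top [ 0.453 -0.022  0.822] [[-0.01, -1.0, -0.02], [-0.99, 0.01, -0.12], [0.12, 0.02, -0.99]] [[376.0, 0.0, 314.0], [0.0, 376.0, 199.0], [0.0, 0.0, 1.0]]
side [0.475 0.822 0.592] [[-0.99, -0.1, -0.01], [-0.05, 0.53, -0.85], [0.09, -0.84, -0.53]] [[382.0, 0.0, 320.0], [0.0, 382.0, 199.0], [0.0, 0.0, 1.0]]
wrist [ 0.292 -0.614  0.374] [[0.32, -0.95, -0.0], [-0.9, -0.31, 0.3], [-0.29, -0.1, -0.95]] [[298.0, 0.0, 320.0], [0.0, 298.0, 200.0], [0.0, 0.0, 1.0]]
```

View pics/top0.png

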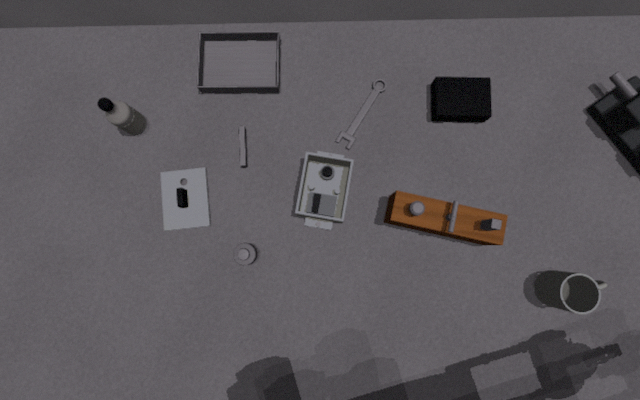

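View pics/side0.png

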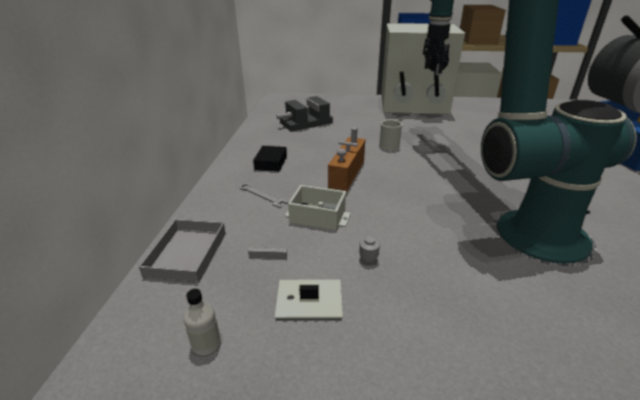

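The top view shows the box at about (325,187) with its button at (327,172). The cover is at (185,199), its hole at (183,181) and bar at (182,198). The block runs from (390,205) to (505,230) with the square handle at (491,225). The chuck is at (245,254) and the steel bar at (242,146). The side view agrees.

```bash
cat > h.py <<'E'
import numpy as np,cv2
def ray(c,uv,z):
    R,t=np.array(c["R"]),np.array(c["t"]).ravel();o=-R.T@t
    uv=np.atleast_2d(np.array(uv,float))
    d=(np.c_[uv,np.ones(len(uv))]@np.linalg.inv(c["mtx"]).T)@R
    return (o+d*((z-o[2])/d[:,2])[:,None])
def proj(c,X):
    p=(np.atleast_2d(X)@np.array(c["R"]).T+np.array(c["t"]).ravel())@np.array(c["mtx"]).T
    return p[:,:2]/p[:,2:]
def comp(mask,at):
    n,l,s,ce=cv2.connectedComponentsWithStats(mask.astype(np.uint8))
    i=l[at[1],at[0]]
    if i==0:
        ys,xs=np.nonzero(l);k=np.argmin((xs-at[0])**2+(ys-at[1])**2);i=l[ys[k],xs[k]]
    return l==i
def rect(c,m,z):
    "min-area rectangle, in mm on the plane z, of the outer contour of m"
    cs,_=cv2.findContours(m.astype(np.uint8),cv2.RETR_EXTERNAL,cv2.CHAIN_APPROX_NONE)
    k=max(cs,key=cv2.contourArea).reshape(-1,2)
    return cv2.minAreaRect((ray(c,k,z)[:,:2]*1000).astype(np.float32))
E
python3 - <<'E'
import pickle; from h import *
d=pickle.load(open("d0.pkl","rb"));c=d["top"];f=c["frame"].astype(int);g=f.mean(2)
for p in [(170,215),(185,199),(245,254),(242,146),(325,187),(301,185),(395,205),(491,225),(140,250)]: print(p,f[p[1],p[0]])
m=comp(g>125,(170,215));print("cover",m.sum(),rect(c,m,.011))
m=comp(g<50,(182,198));ys,xs=np.nonzero(m);print("bar",m.sum(),rect(c,m,.041))
print("hole",ray(c,(183.5,181.5),.011))
m=comp(g>125,(301,185));print("box",m.sum(),rect(c,m,.06))
print("btn",ray(c,(327,172),.03))
m=comp((f[...,2]-f[...,0])>40,(395,205));print("block",m.sum(),rect(c,m,.085))
print("tools",ray(c,[(416,209),(453,216),(491,225)],.11))
print("chuck",ray(c,(245,254),.06),"par",ray(c,[(242,127),(242,166)],.022))
E
```

```text
(170, 215) [140 135 135]
(185, 199) [0 0 0]
(245, 254) [125 119 121]
(242, 146) [115 110 112]
(325, 187) [138 133 132]
(301, 185) [139 134 132]
(395, 205) [ 37  70 113]
(491, 225) [81 76 80]
(140, 250) [97 93 98]
cover 2256 ((557.1876831054688, 277.5958251953125), (127.82341003417969, 98.63357543945312), 5.673409938812256)
bar 178 ((555.0557250976562, 271.3277587890625), (41.50944900512695, 20.766197204589844), 8.127654075622559)
hole [[0.59442109 0.28021374 0.011     ]]
box 1106 ((576.6304931640625, -29.217723846435547), (98.20132446289062, 133.63719177246094), 79.50592041015625)
btn [[ 0.60782055 -0.03559412  0.03      ]]
block 2850 ((504.0235290527344, -269.6161804199219), (220.14813232421875, 61.03401565551758), 76.53138732910156)
tools [[ 0.51884615 -0.20156944  0.11      ]
 [ 0.50483313 -0.27036736  0.11      ]
 [ 0.48717154 -0.34020171  0.11      ]]
chuck [[0.43628297 0.13227152 0.06      ]] par [[0.71268122 0.15022631 0.022     ]
 [0.6250855  0.14899616 0.022     ]]
```

```bash
python3 -c "
import cv2
f=cv2.imread('pics/top0.png')[120:280,140:520]
cv2.imwrite('pics/crop0.png',cv2.resize(cv2.convertScaleAbs(f,alpha=1.5),None,fx=2.1,fy=2.1,interpolation=cv2.INTER_CUBIC))"
```

```text
(no output)
```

View pics/crop0.png

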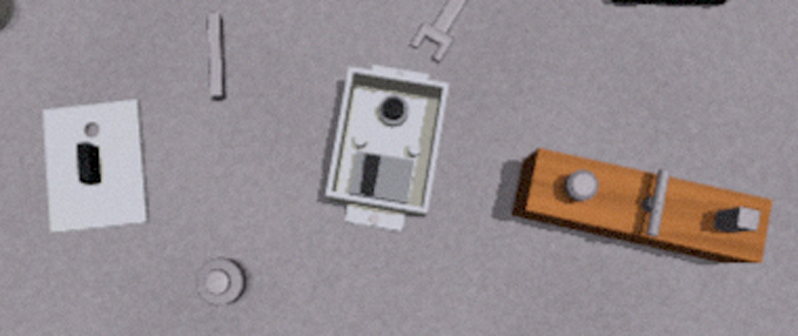

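Request:
drive_tool:
  deltas:
    - {"hand": 1, "offset": [11, 17, 2], "angular": [0, 0, -8]}
    - {"hand": 1, "offset": [22, 34, 2], "angular": [0, 0, -16]}
    - {"hand": 1, "offset": [22, 34, 2], "angular": [0, 0, -24]}
    - {"hand": 1, "offset": [22, 34, 2], "angular": [0, 0, -32]}
    - {"hand": 1, "offset": [22, 34, 2], "angular": [0, 0, -32]}
    - {"hand": 1, "offset": [22, 34, 2], "angular": [0, 0, -32]}
    - {"hand": 1, "offset": [22, 34, 2], "angular": [0, 0, -32]}
    - {"hand": 1, "offset": [22, 34, 2], "angular": [0, 0, -32]}

```text
time: 1.15
tool_pos: [0.4388, -0.297, 0.2512]
tcp_rot: [-3.121, 0.354, 0.0]
wrist_force: [-0.8, 0.4, 0.6]
width: 0.997
```

```bash
python3 - <<'E'
from workcell import bot
import cv2,pickle
c=bot.read_camera("wrist");pickle.dump(c,open("w1.pkl","wb"));cv2.imwrite("pics/w1.png",c["frame"])
E
```

Request:
drive_tool:
  deltas:
    - {"hand": 1, "offset": [9, 27, 0]}
    - {"hand": 1, "offset": [9, 27, 0]}
    - {"hand": 1, "offset": [9, 27, 0]}
    - {"hand": 1, "offset": [9, 27, 0]}
    - {"hand": 1, "offset": [9, 27, 0]}
    - {"hand": 1, "offset": [9, 27, 0]}
    - {"hand": 1, "offset": [9, 27, 0]}
    - {"hand": 1, "offset": [9, 27, 0]}

```text
invalid input
```

```bash
python3 - <<'E'
from workcell import bot
import cv2,pickle
c=bot.read_camera("wrist");pickle.dump(c,open("w2.pkl","wb"));cv2.imwrite("pics/w2.png",c["frame"])
E
```

Request:
drive_tool:
  deltas:
    - {"hand": 1, "offset": [-1, 31, -3], "angular": [0, 0, 9]}
    - {"hand": 1, "offset": [-1, 31, -3], "angular": [0, 0, 19]}
    - {"hand": 1, "offset": [-1, 31, -3], "angular": [0, 0, 19]}
    - {"hand": 1, "offset": [-1, 31, -3], "angular": [0, 0, 19]}
    - {"hand": 1, "offset": [-1, 31, -3], "angular": [0, 0, 19]}
    - {"hand": 1, "offset": [-1, 31, -3], "angular": [0, 0, 19]}
    - {"hand": 1, "offset": [-1, 31, -3], "angular": [0, 0, 19]}
    - {"hand": 1, "offset": [-1, 31, -3], "angular": [0, 0, 19]}

```text
time: 2.25
tool_pos: [0.4283, 0.0093, 0.2214]
tcp_rot: [3.137, 0.155, 0.0]
wrist_force: [-0.2, 0.1, 0.6]
width: 1.0
```

```bash
python3 - <<'E'
from workcell import bot
import cv2,pickle,numpy as np
c=bot.read_camera("wrist");pickle.dump(c,open("w3.pkl","wb"));cv2.imwrite("pics/w3.png",c["frame"])
i=[cv2.resize(cv2.imread(f"pics/w{k}.png"),(560,350)) for k in (2,3)]
cv2.imwrite("pics/w23.png",cv2.convertScaleAbs(np.vstack(i)[:,:],alpha=1.2)[:700])
im=np.vstack([cv2.resize(x,(480,300)) for x in i]);cv2.imwrite("pics/w23.png",im)
E
```

```text
(no output)
```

View pics/w23.png

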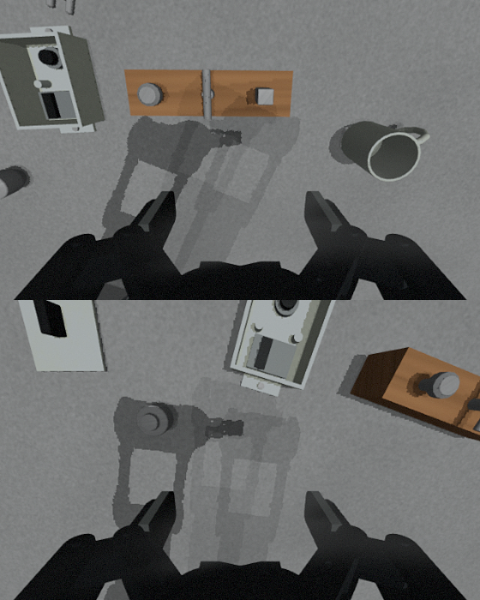

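View pics/w1.png

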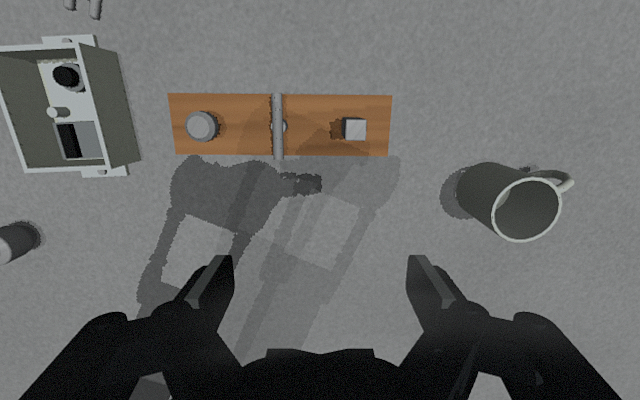

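w1 (and w2, which is the same view because the second move was refused for lacking "angular") shows the block at columns 168–393, with the square handle at (354,129). w3 cuts off both the cover and the box at its upper edge. I'll take centred views of each.

Request:
drive_tool:
  deltas:
    - {"hand": 1, "offset": [6, -3, 2], "angular": [0, 0, -8]}
    - {"hand": 1, "offset": [6, -3, 3], "angular": [0, 0, -16]}
    - {"hand": 1, "offset": [6, -3, 3], "angular": [0, 0, -16]}
    - {"hand": 1, "offset": [6, -3, 3], "angular": [0, 0, -16]}
    - {"hand": 1, "offset": [6, -3, 3], "angular": [0, 0, -16]}

```text
time: 2.92
tool_pos: [0.487, -0.0189, 0.2506]
tcp_rot: [-3.129, 0.277, 0.002]
wrist_force: [-0.1, -0.2, 0.3]
width: 1.002
```

```bash
python3 - <<'E'
from workcell import bot
import cv2,pickle
c=bot.read_camera("wrist");pickle.dump(c,open("w2.pkl","wb"));cv2.imwrite("pics/w2.png",c["frame"])
E
```

Request:
drive_tool:
  deltas:
    - {"hand": 1, "offset": [0, 6, -1], "angular": [0, 0, 8]}
    - {"hand": 1, "offset": [0, 12, -3], "angular": [0, 0, 16]}
    - {"hand": 1, "offset": [0, 18, -5], "angular": [0, 0, 16]}
    - {"hand": 1, "offset": [0, 24, -5], "angular": [0, 0, 16]}
    - {"hand": 1, "offset": [0, 30, -5], "angular": [0, 0, 16]}
    - {"hand": 1, "offset": [0, 30, -5], "angular": [0, 0, 16]}
    - {"hand": 1, "offset": [0, 30, -5], "angular": [0, 0, 16]}

```text
time: 3.85
tool_pos: [0.4872, 0.281, 0.2009]
tcp_rot: [3.136, 0.163, -0.001]
wrist_force: [-0.1, -0.0, -0.7]
width: 1.0
```

```bash
python3 - <<'E'
from workcell import bot
import cv2,pickle,numpy as np
c=bot.read_camera("wrist");pickle.dump(c,open("w3.pkl","wb"));cv2.imwrite("pics/w3.png",c["frame"])
im=np.vstack([cv2.imread(f"pics/w{k}.png")[:290] for k in (2,3)]);cv2.imwrite("pics/w23b.png",im)
E
```

```text
(no output)
```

View pics/w23b.png

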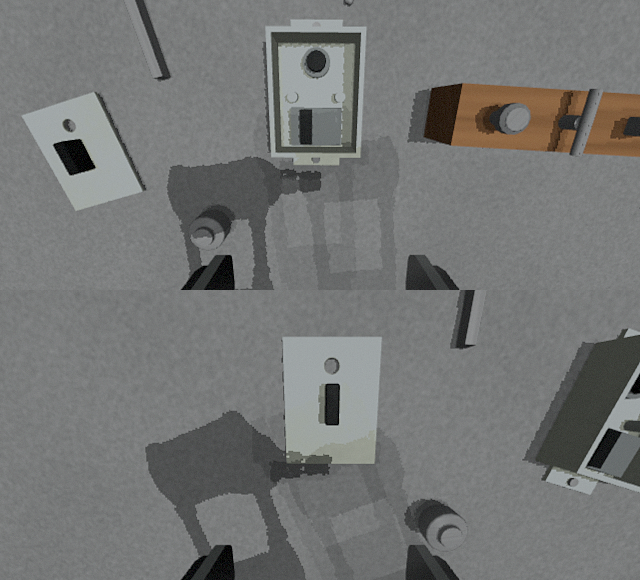

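In w2 the box spans columns 266–367 and rows 27–157, with the button at (316,62). In w3 the cover spans columns 283–381 and rows 47–173, with the hole at (332,76) and bar at (332,114).

```bash
python3 - <<'E'
import pickle; from h import *
c=pickle.load(open("w3.pkl","rb"));f=c["frame"].astype(int);g=f.mean(2);warm=f[...,1]
print("g rows",g[100,275:295].astype(int),g[168,320:325],g[40:52,332].astype(int),g[168:178,332].astype(int))
m=comp(g>140,(300,150));print("cover",m.sum(),rect(c,m,.011))
b=comp(g<30,(332,114));print("bar",b.sum(),rect(c,b,.041))
# bar top only: near pixels; hole: darker than plate inside
h=comp((g<150)&(g>30)&np.pad(np.ones((20,24),bool),((66,314),(320,296))),(332,76))
k=np.argwhere(h)[:,::-1];print("hole",h.sum(),k.min(0),k.max(0),ray(c,(k.min(0)+k.max(0))/2,.011))
c=pickle.load(open("w2.pkl","rb"));f=c["frame"].astype(int);g=f.mean(2)
print("box col",g[90,260:285].astype(int),g[90,350:372].astype(int));print("box row",g[15:45,350].astype(int),g[15:45,280].astype(int),g[140:165,280].astype(int),g[140:165,350].astype(int))
b=comp(g<25,(316,62));k=np.argwhere(b)[:,::-1];print("btn",b.sum(),k.min(0),k.max(0),ray(c,(k.min(0)+k.max(0))/2,.03))
c=pickle.load(open("w1.pkl","rb"));f=c["frame"].astype(int);m=comp((f[...,2]-f[...,0])>25,(180,140));print("block",m.sum(),rect(c,m,.085))
g=f.mean(2);print("handle",g[110:145,354].astype(int),g[120,335:375].astype(int))
E
```

```text
g rows [123 119 122 122 125 121 119 124  75 151 167 163 163 161 166 162 165 163
 163 162] [81.66666667 83.66666667 83.66666667 81.         82.        ] [117 118 117 115 113 114 125 158 163 163 163 163] [138 140 136 144 156 140  92  97  99  97]
cover 10303 ((556.553466796875, 274.9216003417969), (129.75270080566406, 100.44977569580078), 5.932855129241943)
bar 1 ((556.3746337890625, 275.0332336425781), (0.0, 0.0), 0.0)
hole 227 [324  67] [339  84] [[0.59460884 0.27877894 0.011     ]]
box col [122 117 119 121 105  79  76  71 160 171 165 171 160 100  66  72  75  69
  71 111 159 163 164 167 165] [134 133 127  76  47  58  59  48 102 163 169 167 170 144 123 124 126 121
 128 129 129 131]
box row [123 124 120 122 124 130 131 130 128 126 119 136 168 165 170 167 164 130
  49  54  59  53  58  58  59  58  57  59  96 131] [124 129 126 126 127 129 123 125 125 125 134 158 169 166 168 171 158  70
  50  56  59  58  59  57  56  59  54  67 100 108] [ 63  66  65  65  64  67  68  73  72  73  74  61 103 157 169 168 161 136
 119 118 117 100 104 107 102] [120 119 108  86  94  91  81  63  66  68  67  67  84 132 153 149 152 141
  96 103 101  99 100 106 103]
btn 2 [324  64] [324  65] [[ 0.60494205 -0.04585345  0.03      ]]
block 5354 ((518.7249755859375, -214.25465393066406), (101.91156768798828, 59.74507522583008), 77.02239227294922)
handle [ 97  97  96 101  97  92  90  69  42  94 150 163 155 152 148 152 147 152
 154 153 155 154 154 150 153 151 149 146 147 137 109  86  87  85  84] [ 75  65  66  61  62  52  41  38  42  38  34 119 151 150 149 152 154 153
 153 150 151 141 144 147 150 148 150 149 149 150 148 116  97  97 102  99
  98  99 101 102]
```

```bash
python3 - <<'E'
import pickle; from h import *
c=pickle.load(open("w2.pkl","rb"));g=c["frame"].astype(float).mean(2)
m=comp(g>142,(270,90))
cs,hi=cv2.findContours(m.astype(np.uint8),cv2.RETR_CCOMP,cv2.CHAIN_APPROX_NONE)
for k,h in zip(cs,hi[0]):
    if cv2.contourArea(k)>3000:
        print("hole" if h[3]>=0 else "outer",cv2.boundingRect(k),cv2.minAreaRect((ray(c,k.reshape(-1,2),.06)[:,:2]*1000).astype(np.float32)))
b=comp(cv2.GaussianBlur(g,(3,3),0)<48,(316,62));k=np.argwhere(b)[:,::-1];print("btn",b.sum(),k.min(0),k.max(0),ray(c,(k.min(0)+k.max(0))/2,.03))
print("shuts",g[62,295:340].astype(int))
c=pickle.load(open("w1.pkl","rb"));f=c["frame"].astype(int);g=f.mean(2)
b=comp((g>135)&(f[...,2]-f[...,0]<20),(354,129));print("handle",b.sum(),rect(c,b,.135))
o=((f[...,2]-f[...,0])>12).astype(np.uint8);k=np.argwhere(cv2.morphologyEx(o,cv2.MORPH_CLOSE,np.ones((25,25))))[:,::-1]
mm=cv2.morphologyEx(o,cv2.MORPH_CLOSE,np.ones((25,25)));print("block",rect(c,comp(mm,(180,140)),.085))
E
```

```text
outer (265, 19, 102, 146) ((572.4551391601562, -30.67798614501953), (100.78609466552734, 144.491455078125), 79.8177490234375)
hole (270, 31, 92, 124) ((573.044677734375, -30.451587677001953), (92.89432525634766, 122.78976440429688), 79.58903503417969)
btn 295 [307  51] [324  71] [[ 0.6101385  -0.03712816  0.03      ]]
shuts [165 167 164 168 165 163 142 123 125 120  93  62  36  37  40  43  37  42
  47  41  36  42  37  49  47  44  44  45  43  40  33 121 126 123 115 158
 169 165 166 166 165 165 166 165 167]
handle 380 ((488.33563232421875, -340.607421875), (16.313730239868164, 15.783889770507812), 77.02570343017578)
block ((504.61328125, -272.14971923828125), (221.2952880859375, 60.94355010986328), 76.47246551513672)
```

Everything agrees with the stated sizes:

| Item | Measured position (mm) | Angle | Cross-check |
|---|---|---|---|
| Cover | (556.6, 274.9) | 5.9° | Hole within 0.3 mm of prediction |
| Box | (573.0, −30.5) | −10.4° | Button within 0.4 mm |
| Rod | (488.3, −340.4) | −13.2° | Within 0.5 mm of the block's hole position |

Next I'll grasp the cover.

Request:
drive_tool:
  deltas:
    - {"hand": 0.6, "offset": [4, -0.3, -5], "angular": [0, 0, 0]}
    - {"hand": 0.6, "offset": [6.9, -0.6, -10], "angular": [0, 0, 0]}
    - {"hand": 0.6, "offset": [6.9, -0.6, -14], "angular": [0, 0, 0]}
    - {"hand": 0.6, "offset": [6.9, -0.6, -16.5], "angular": [0, 0, 0]}
    - {"hand": 0.6, "offset": [6.9, -0.6, -18], "angular": [0, 0, 0]}
    - {"hand": 0.6, "offset": [6.9, -0.6, -18], "angular": [0, 0, 0]}
    - {"hand": 0.6, "offset": [6.9, -0.6, -18], "angular": [0, 0, 0]}

```text
time: 4.78
tool_pos: [0.5581, 0.2752, 0.0228]
tcp_rot: [-3.137, -0.159, -0.004]
wrist_force: [0.5, 1.3, -0.1]
width: 0.603
```

Request:
drive_tool:
  deltas:
    - {"hand": 0, "offset": [0, 0, 0], "angular": [0, 0, 0]}
    - {"hand": 0, "offset": [0, 0, 0], "angular": [0, 0, 0]}
    - {"hand": 0, "offset": [0, 0, 0], "angular": [0, 0, 0]}
    - {"hand": 0, "offset": [0, 0, 0], "angular": [0, 0, 0]}
    - {"hand": 0, "offset": [0, 0, 0], "angular": [0, 0, 0]}
    - {"hand": 0, "offset": [0, 0, 0], "angular": [0, 0, 0]}
  force: 60

```text
time: 5.52
tool_pos: [0.5578, 0.2757, 0.0226]
tcp_rot: [-3.137, -0.16, -0.003]
wrist_force: [-1.0, -1.1, 5.0]
width: 0.149
```

```bash
python3 - <<'E'
from workcell import bot
import cv2,pickle
c=bot.read_camera("wrist");pickle.dump(c,open("w4.pkl","wb"));cv2.imwrite("pics/w4.png",c["frame"])
s=bot.read_state();print(s["tool_pos"],s["tcp_rot"],s["wrist_force"],s["width"])
E
```

```text
[0.55778734 0.27567991 0.02263858] [-3.13677350e+00 -1.60371011e-01 -2.79025006e-03] [-0.6745983   0.585619    5.95028695] 0.14848748588133814
```

View pics/w4.png

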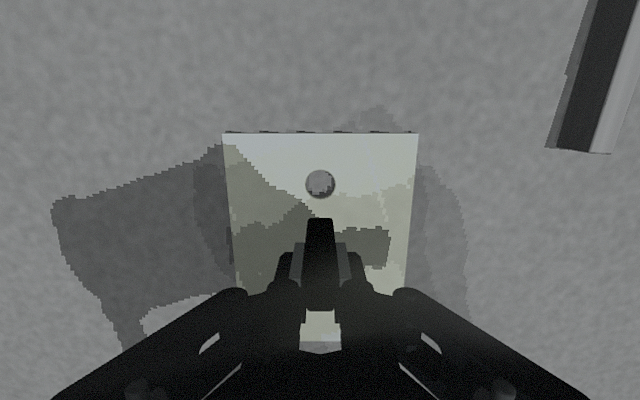

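w4 shows the pads closed on the bar and the hole at (320,184). I'll lift, measure the cover in the hand and move over towards the box.

Request:
drive_tool:
  deltas:
    - {"hand": 0, "offset": [0, 0, 2], "angular": [0, 0, 0]}
    - {"hand": 0, "offset": [0, 0, 6], "angular": [0, 0, 0]}
    - {"hand": 0, "offset": [0, 0, 11], "angular": [0, 0, 0]}
    - {"hand": 0, "offset": [0, 0, 14], "angular": [0, 0, 0]}
    - {"hand": 0, "offset": [0, -3, 14], "angular": [0, 0, -4]}
    - {"hand": 0, "offset": [0, -7, 14], "angular": [0, 0, -8]}
    - {"hand": 0, "offset": [0.5, -11, 14], "angular": [0, 0, -12]}
    - {"hand": 0, "offset": [0.8, -15, 14], "angular": [0, 0, -16]}

```text
time: 6.58
tool_pos: [0.5644, 0.1239, 0.1616]
tcp_rot: [3.129, -0.281, -0.001]
wrist_force: [0.7, -0.3, -2.8]
width: 0.148
```

Request:
drive_tool:
  deltas:
    - {"hand": 0, "offset": [0.2, -4, 0], "angular": [0, 0, 0]}
    - {"hand": 0, "offset": [0.4, -8, 0], "angular": [0, 0, 0]}
    - {"hand": 0, "offset": [0.6, -12, 0], "angular": [0, 0, 0]}
    - {"hand": 0, "offset": [0.8, -15.5, 0], "angular": [0, 0, 0]}
    - {"hand": 0, "offset": [0.8, -15.5, 0], "angular": [0, 0, 0]}
    - {"hand": 0, "offset": [0.8, -15.5, 0], "angular": [0, 0, 0]}
    - {"hand": 0, "offset": [0.8, -15.5, 0], "angular": [0, 0, 0]}

```text
time: 7.45
tool_pos: [0.5727, -0.0289, 0.1612]
tcp_rot: [-3.129, 0.277, 0.001]
wrist_force: [0.0, 0.4, -2.9]
width: 0.147
```

```bash
python3 - <<'E'
from workcell import bot
import pickle; from h import *
from scipy.spatial.transform import Rotation as Ro
c=pickle.load(open("w4.pkl","rb"));print("hole before lift",ray(c,(320,184),.011))
c=bot.read_camera("wrist");pickle.dump(c,open("w5.pkl","wb"));cv2.imwrite("pics/w5.png",c["frame"])
s=bot.read_state();p=s["tool_pos"];R=Ro.from_rotvec(s["tcp_rot"]).as_matrix();print(s["time"],p,s["wrist_force"],s["width"])
print("tool x yaw",np.degrees(np.arctan2(R[1,0],R[0,0])),"z axis",R[:,2])
g=c["frame"].astype(float).mean(2);zp=p[2]-.0118
for v in range(120,200,10): print(v,g[v,200:440:8].astype(int))
cs=ray(c,(320,184),zp);print("hole approx",cs,"z",zp)
E
```

```text
hole before lift [[0.59492325 0.2784752  0.011     ]]
7.5 [ 0.57273872 -0.02883402  0.16126005] [-0.4129638   0.65562603 -4.04115567] 0.14752831670235178
tool x yaw -10.089694975826033 z axis [-3.14960452e-04  2.80301812e-04 -9.99999911e-01]
120 [129 128 130 132 132 127 119 121 105 113 109 107 107  95  92  92  89  88
  77  77  74  76  68 133 126 128 130 124 129 128]
130 [135 128 133 136 128 121 112  70 183  72  81  81 152 140  84  44 156  88
 160 164  87  54  52 136 130 128 124 128 130 127]
140 [123 123 132 171 169 170 171 172 170 169 171 171 171 170 169 169 168 170
 172 170 170 169 168 171 168 167 171 172 127 127]
150 [127 129 126 171 170 170 166 171 171 171 169 172 168 170 170 168 166 169
 166 168 167 165 166 168 166 167 170 170 127 125]
160 [131 131 122 163 169 170 170 168 167 169 167 167 169 169 167 167 168 169
 170 167 168 167 167 168 168 166 166 140 128 131]
170 [124 128 129 120 168 169 167 171 167 168 171 171 170 170 171  90 167 170
 170 169 167 170 168 168 168 165 167 125 132 130]
180 [ 83  82  88  84 169 169 168 168 170 170 168 170 169 171  90  91  91 169
 169 168 167 166 170 167 169 169 167 131 127 131]
190 [ 81  88  88  81 170 168 168 151 152 153 169 170 166 172  88  90  92 154
 147 152 154 152 153 152 153 149 151 126 128 132]
hole approx [[ 0.60937049 -0.03643608  0.14946005]] z 0.14946005427404974
```

View pics/w5.png

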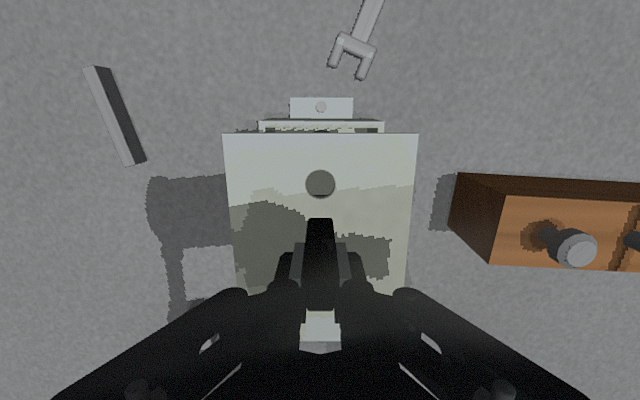

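w5 shows the cover hanging level, its hole at (320,184), the same as before the lift, so it has not slipped. I'll correct by about (+1.3, −1.0) mm and −0.3°, then lower it.

Request:
drive_tool:
  deltas:
    - {"hand": 0, "offset": [0.13, -0.1, -2], "angular": [0, 0, -0.3]}
    - {"hand": 0, "offset": [0.13, -0.1, -4.5], "angular": [0, 0, -0.3]}
    - {"hand": 0, "offset": [0.13, -0.1, -6.5], "angular": [0, 0, -0.3]}
    - {"hand": 0, "offset": [0.13, -0.1, -7.5], "angular": [0, 0, -0.3]}
    - {"hand": 0, "offset": [0.13, -0.1, -7.7], "angular": [0, 0, -0.3]}
    - {"hand": 0, "offset": [0.13, -0.1, -7.7], "angular": [0, 0, -0.3]}

```text
time: 8.25
tool_pos: [0.5749, -0.0309, 0.0848]
tcp_rot: [-3.129, 0.286, -0.002]
wrist_force: [-0.2, -0.2, -2.7]
width: 0.146
```

Request:
drive_tool:
  deltas:
    - {"hand": 0, "offset": [0, 0, -0.15], "angular": [0, 0, 0]}
    - {"hand": 0, "offset": [0, 0, -0.3], "angular": [0, 0, 0]}
    - {"hand": 0, "offset": [0, 0, -0.45], "angular": [0, 0, 0]}
    - {"hand": 0, "offset": [0, 0, -0.45], "angular": [0, 0, 0]}

```text
time: 8.75
tool_pos: [0.5741, -0.0308, 0.0797]
tcp_rot: [-3.128, 0.286, 0.0]
wrist_force: [0.1, 0.4, -2.6]
width: 0.149
```

Request:
drive_tool:
  deltas:
    - {"hand": 0, "offset": [0, 0, -0.15], "angular": [0, 0, 0]}
    - {"hand": 0, "offset": [0, 0, -0.3], "angular": [0, 0, 0]}
    - {"hand": 0, "offset": [0, 0, -0.4], "angular": [0, 0, 0]}
    - {"hand": 0, "offset": [0, 0, -0.45], "angular": [0, 0, 0]}
    - {"hand": 0, "offset": [0, 0, -0.45], "angular": [0, 0, 0]}

```text
time: 9.38
tool_pos: [0.5742, -0.0308, 0.0756]
tcp_rot: [-3.129, 0.286, 0.0]
wrist_force: [-1.9, -0.5, 0.5]
width: 0.143
```

Contact came at exactly the fitted height, 75.6 mm. I'll press lightly, release, rise and look.

Request:
drive_tool:
  deltas:
    - {"hand": 0, "offset": [0, 0, -0.05], "angular": [0, 0, 0]}
    - {"hand": 0, "offset": [0, 0, -0.05], "angular": [0, 0, 0]}
    - {"hand": 0.5, "offset": [0, 0, 0], "angular": [0, 0, 0]}
    - {"hand": 0.5, "offset": [0, 0, 0], "angular": [0, 0, 0]}
    - {"hand": 0.5, "offset": [0, 0, 0], "angular": [0, 0, 0]}
    - {"hand": 0.5, "offset": [0, 0, 0], "angular": [0, 0, 0]}

```text
time: 10.12
tool_pos: [0.5744, -0.0308, 0.0752]
tcp_rot: [-3.129, 0.286, -0.0]
wrist_force: [0.5, -0.1, 0.6]
width: 0.502
```

Request:
drive_tool:
  deltas:
    - {"hand": 0.5, "offset": [0, 0, 1], "angular": [0, 0, 0]}
    - {"hand": 0.5, "offset": [0, 0, 4], "angular": [0, 0, 0]}
    - {"hand": 0.5, "offset": [-2, 0, 9], "angular": [0, 0, 0]}
    - {"hand": 0.5, "offset": [-5, 0, 14], "angular": [0, 0, 0]}
    - {"hand": 0.5, "offset": [-8, 0.5, 17], "angular": [0, 0, 0]}
    - {"hand": 0.5, "offset": [-8, 0.5, 17], "angular": [0, 0, 0]}
    - {"hand": 0.5, "offset": [-8, 0.5, 17], "angular": [0, 0, 0]}

```text
time: 11.0
tool_pos: [0.4944, -0.0259, 0.2452]
tcp_rot: [3.128, -0.286, 0.001]
wrist_force: [0.7, 0.2, -1.0]
width: 0.499
```

```bash
python3 - <<'E'
from workcell import bot
import pickle; from h import *
c=bot.read_camera("wrist");pickle.dump(c,open("w6.pkl","wb"));pickle.dump(bot.read_camera("side"),open("s6.pkl","wb"))
im=c["frame"][:290];s=pickle.load(open("s6.pkl","rb"))["frame"][170:250,270:370]
cv2.imwrite("pics/w6.png",np.vstack([im,cv2.resize(s,(360,288),interpolation=cv2.INTER_CUBIC).__class__(0) if 0 else np.pad(cv2.resize(s,(360,288)),((0,0),(0,280),(0,0)))]))
st=bot.read_state();print(st["time"],st["tool_pos"])
E
```

```text
11.1 [ 0.49401049 -0.02585054  0.24382799]
```

View pics/w6.png

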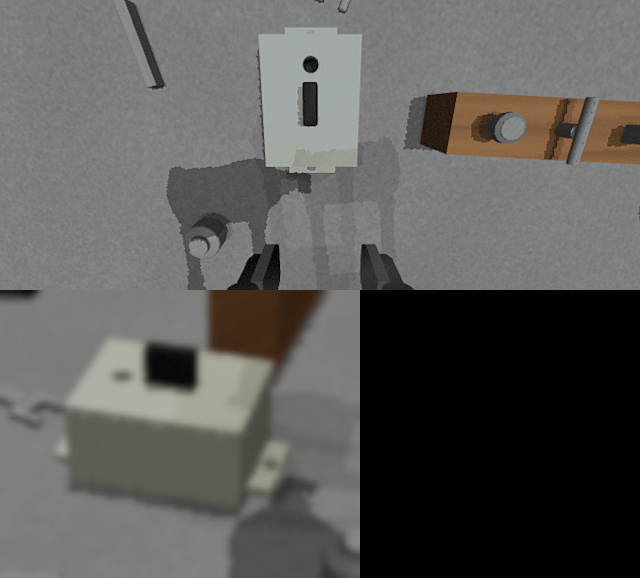

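w6 shows the cover seated flush on the box in both views, with the hole at (311,64) and the bar at (310,104). I'll measure the hole and where it ended up.

```bash
python3 - <<'E'
import pickle; from h import *
c=pickle.load(open("w6.pkl","rb"));g=c["frame"].astype(float).mean(2)
m=comp(cv2.GaussianBlur(g,(3,3),0)<110,(311,64));k=np.argwhere(m)[:,::-1];print("hole",m.sum(),k.min(0),k.max(0),ray(c,(k.min(0)+k.max(0))/2,.064),"mean",ray(c,k.mean(0),.064))
# plate edges: rows/cols lines
def edge(v): 
    d=np.diff(cv2.GaussianBlur(v.reshape(1,-1),(3,1),0).ravel()); return d
L=[];Rr=[]
for r in range(45,160,6):
    d=np.diff(g[r]); L.append((250+np.argmax(d[250:275])+.5,r)); Rr.append((345+np.argmin(d[345:375])+.5,r))
l,r=ray(c,L,.064),ray(c,Rr,.064)
for q in (l,r):
    p=np.polyfit(q[:,0],q[:,1],1);print("angle",np.degrees(np.arctan(p[0])),"y at .573",np.polyval(p,.573))
t=[];b=[]
for u in list(range(264,284,3))+list(range(340,358,3)):
    d=np.diff(g[:,u]);t.append((u,25+np.argmax(d[25:45])+.5));b.append((u,155+np.argmin(d[155:180])+.5))
T,B=ray(c,t,.064),ray(c,b,.064);print("top mid",np.median(T,0),"bot",np.median(B,0),"len",np.linalg.norm(np.median(T,0)-np.median(B,0)))
E
```

```text
hole 216 [303  56] [318  72] [[ 0.61105439 -0.03904618  0.064     ]] mean [[ 0.61099913 -0.03880921  0.064     ]]
angle -10.556943336213974 y at .573 0.019815295913678227
angle -10.303482804372724 y at .573 -0.08256833646246749
top mid [ 0.64273178 -0.01702075  0.064     ] bot [0.51057071 0.01275649 0.064     ] len 0.13547410746744878
```

The cover sits at −10.4°, the same as the box, and the hole is at about (610.7, −38.2) mm. Next is the rod.

Request:
drive_tool:
  deltas:
    - {"hand": 0.6, "offset": [0, -5, -1], "angular": [0, 0, 0]}
    - {"hand": 0.6, "offset": [0, -11, -2], "angular": [0, 0, -1]}
    - {"hand": 0.6, "offset": [-0.2, -17, -4], "angular": [0, 0, -2]}
    - {"hand": 0.6, "offset": [-0.4, -23, -5], "angular": [0, 0, -2.9]}
    - {"hand": 0.6, "offset": [-0.6, -28.5, -6], "angular": [0, 0, -2.9]}
    - {"hand": 0.6, "offset": [-0.6, -31.4, -6.5], "angular": [0, 0, -2.9]}
    - {"hand": 0.6, "offset": [-0.6, -31.4, -6.5], "angular": [0, 0, -2.9]}
    - {"hand": 0.6, "offset": [-0.6, -31.4, -6.5], "angular": [0, 0, -2.9]}

```text
time: 12.1
tool_pos: [0.488, -0.3391, 0.1788]
tcp_rot: [-3.118, 0.366, 0.004]
wrist_force: [1.2, 0.2, 1.0]
width: 0.6
```

```bash
python3 - <<'E'
from workcell import bot
import pickle; from h import *
c=bot.read_camera("wrist");cv2.imwrite("pics/w7.png",c["frame"])
s=bot.read_state();print(s["time"],s["tool_pos"],s["tcp_rot"])
f=c["frame"].astype(int);g=f.mean(2);p=proj(c,[[.4883,-.3403,.135]])[0];print("expected px",p)
b=comp((g>125)&(f[...,2]-f[...,0]<20),tuple(np.round(p).astype(int)));print("handle",b.sum(),rect(c,b,.135))
E
```

```text
12.15 [ 0.4881705  -0.33874831  0.17930762] [-3.11900110e+00  3.64409662e-01  2.41819035e-03]
expected px [320.23558999 224.58766497]
handle 4 ((496.64093017578125, -338.3324279785156), (2.010854721069336, 1.4841556549072266e-05), 76.6122817993164)
```

View pics/w7.png

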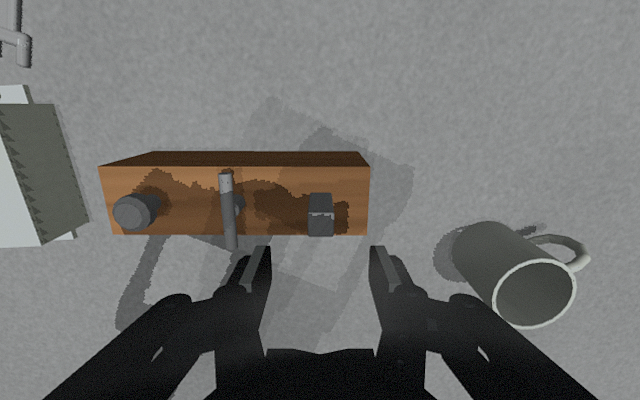

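w7 shows the handle's top face at (320,224), right where it was predicted at (320.2,224.6), and midway between the fingers. Descending and gripping.

Request:
drive_tool:
  deltas:
    - {"hand": 0.6, "offset": [0, -0.1, -3], "angular": [0, 0, 0]}
    - {"hand": 0.6, "offset": [0, -0.1, -5.5], "angular": [0, 0, 0]}
    - {"hand": 0.6, "offset": [0, -0.1, -7.5], "angular": [0, 0, 0]}
    - {"hand": 0.6, "offset": [0, -0.1, -8.2], "angular": [0, 0, 0]}
    - {"hand": 0.6, "offset": [0, -0.1, -8.2], "angular": [0, 0, 0]}
    - {"hand": 0.6, "offset": [0, -0.1, -8.2], "angular": [0, 0, 0]}

```text
time: 12.9
tool_pos: [0.4891, -0.3413, 0.0995]
tcp_rot: [3.119, -0.365, 0.003]
wrist_force: [-0.2, 0.9, -0.3]
width: 0.6
```

Request:
drive_tool:
  deltas:
    - {"hand": 0, "offset": [0, 0, 0], "angular": [0, 0, 0]}
    - {"hand": 0, "offset": [0, 0, 0], "angular": [0, 0, 0]}
    - {"hand": 0, "offset": [0, 0, 0], "angular": [0, 0, 0]}
    - {"hand": 0, "offset": [0, 0, 0], "angular": [0, 0, 0]}
    - {"hand": 0, "offset": [0, 0, 0], "angular": [0, 0, 0]}
    - {"hand": 0, "offset": [0, 0, 0], "angular": [0, 0, 0]}
  force: 80

```text
time: 13.65
tool_pos: [0.4887, -0.341, 0.0991]
tcp_rot: [3.12, -0.366, 0.002]
wrist_force: [-1.0, 1.7, 5.3]
width: 0.197
```

Request:
drive_tool:
  deltas:
    - {"hand": 0, "offset": [0, 0, 1], "angular": [0, 0, 0]}
    - {"hand": 0, "offset": [0, 0, 3], "angular": [0, 0, 0]}
    - {"hand": 0, "offset": [0, 0, 6], "angular": [0, 0, 0]}
    - {"hand": 0, "offset": [0, 0, 9], "angular": [0, 0, 0]}
    - {"hand": 0, "offset": [0, 0, 11], "angular": [0, 0, 0]}
    - {"hand": 0, "offset": [0, 0, 11], "angular": [0, 0, 0]}

```text
time: 14.4
tool_pos: [0.4892, -0.3418, 0.211]
tcp_rot: [3.118, -0.365, 0.006]
wrist_force: [0.3, -0.4, -0.8]
width: 0.2
```

The rod is held, with its tip 94 mm below the TCP. I'll carry it over the hole at this height and check.

Request:
drive_tool:
  deltas:
    - {"hand": 0, "offset": [1.2, 3.5, 0.5], "angular": [0, 0, 0]}
    - {"hand": 0, "offset": [3.6, 9, 0.5], "angular": [0, 0, 0]}
    - {"hand": 0, "offset": [6, 15, 0.5], "angular": [0, 0, 0]}
    - {"hand": 0, "offset": [8.4, 21, 0.5], "angular": [0, 0, 0]}
    - {"hand": 0, "offset": [10.8, 26.5, 0], "angular": [0, 0, 0]}
    - {"hand": 0, "offset": [12.2, 30.3, -0.5], "angular": [0, 0, 0]}
    - {"hand": 0, "offset": [12.2, 30.3, -0.5], "angular": [0, 0, 0]}
    - {"hand": 0, "offset": [12.2, 30.3, -0.5], "angular": [0, 0, 0]}

```text
time: 15.4
tool_pos: [0.6093, -0.038, 0.2018]
tcp_rot: [3.12, -0.364, -0.004]
wrist_force: [-0.3, -0.1, -1.0]
width: 0.197
```

```bash
python3 - <<'E'
from workcell import bot
import pickle; from h import *
w=bot.read_camera("wrist");s=bot.read_camera("side");t=bot.read_camera("top")
pickle.dump((w,s,t),open("w8.pkl","wb"))
st=bot.read_state();print(st["time"],st["tool_pos"],st["tcp_rot"],st["wrist_force"])
for n,c in zip("wst",(w,s,t)): print(n,proj(c,[[.6108,-.0383,.064],st["tool_pos"]-[0,0,.094],st["tool_pos"]-[0,0,.014]]).round(0).tolist())
a=cv2.resize(w["frame"][100:300,220:420],(500,500),interpolation=cv2.INTER_CUBIC)
b=cv2.resize(s["frame"][120:240,260:330],(292,500),interpolation=cv2.INTER_CUBIC)
cv2.imwrite("pics/w8.png",np.hstack([a,b]))
E
```

```text
15.55 [ 0.60973648 -0.03913054  0.20298769] [ 3.11961932e+00 -3.67995112e-01 -1.02378232e-03] [-0.07614166 -0.28344192 -0.22455611]
w [[319.0, 187.0], [320.0, 202.0], [320.0, 245.0]]
s [[304.0, 193.0], [304.0, 178.0], [303.0, 150.0]]
t [[329.0, 167.0], [329.0, 163.0], [330.0, 153.0]]
```

View pics/w8.png

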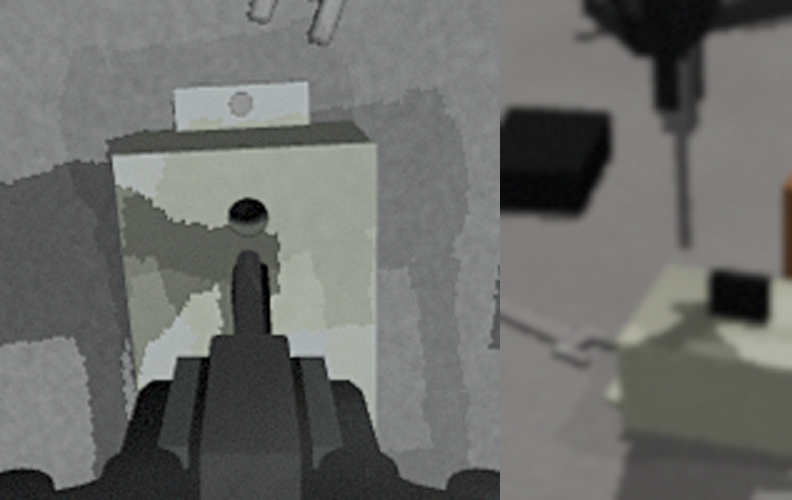

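w8 shows the hole at about (319,186) in the wrist image and the tip at about (319,202); the side view puts the tip at (304.6,179) against a predicted (304,178). The tip is within about 1.5 mm of the hole's axis, where the play is 4 mm, so I'll add 1 mm in x and lower it.

Request:
drive_tool:
  deltas:
    - {"hand": 0, "offset": [0.1, 0, -1.5], "angular": [0, 0, 0]}
    - {"hand": 0, "offset": [0.1, 0, -3], "angular": [0, 0, 0]}
    - {"hand": 0, "offset": [0.1, 0, -4], "angular": [0, 0, 0]}
    - {"hand": 0, "offset": [0.1, 0, -5], "angular": [0, 0, 0]}
    - {"hand": 0, "offset": [0.1, 0, -5.5], "angular": [0, 0, 0]}
    - {"hand": 0, "offset": [0.1, 0, -5.5], "angular": [0, 0, 0]}

```text
time: 16.3
tool_pos: [0.611, -0.0377, 0.1478]
tcp_rot: [-3.12, 0.365, 0.001]
wrist_force: [-0.5, -0.0, -1.1]
width: 0.203
```

Request:
drive_tool:
  deltas:
    - {"hand": 0, "offset": [0, 0, -0.7], "angular": [0, 0, 0]}
    - {"hand": 0, "offset": [0, 0, -1.4], "angular": [0, 0, 0]}
    - {"hand": 0, "offset": [0, 0, -2], "angular": [0, 0, 0]}
    - {"hand": 0, "offset": [0, 0, -2.2], "angular": [0, 0, 0]}
    - {"hand": 0, "offset": [0, 0, -2.2], "angular": [0, 0, 0]}

```text
time: 16.92
tool_pos: [0.6111, -0.0378, 0.126]
tcp_rot: [3.12, -0.365, -0.001]
wrist_force: [0.1, -0.2, -1.4]
width: 0.197
```

```bash
python3 - <<'E'
from workcell import bot
import numpy as np
for i in range(4):
    bot.read_camera("top"); s=bot.read_state();print(s["time"],s["tool_pos"].round(4),s["wrist_force"].round(2))
E
```

```text
16.975 [ 0.6113 -0.0379  0.1263] [ 0.69 -0.09 -1.09]
17.025 [ 0.6115 -0.0378  0.1265] [-0.29  0.39 -0.38]
17.075 [ 0.6115 -0.0379  0.1266] [0.59 0.36 0.63]
17.125 [ 0.6115 -0.0379  0.1266] [-0.03  0.18 -0.92]
```

Request:
drive_tool:
  deltas:
    - {"hand": 0, "offset": [0, 0, -0.2], "angular": [0, 0, 0]}
    - {"hand": 0, "offset": [0, 0, -0.4], "angular": [0, 0, 0]}
    - {"hand": 0, "offset": [0, 0, -0.6], "angular": [0, 0, 0]}
    - {"hand": 0, "offset": [0, 0, -0.6], "angular": [0, 0, 0]}
  force: 100

```text
time: 17.62
tool_pos: [0.6115, -0.0379, 0.1205]
tcp_rot: [3.12, -0.365, 0.001]
wrist_force: [-0.8, -0.5, 1.2]
width: 0.201
```

Request:
drive_tool:
  deltas:
    - {"hand": 0, "offset": [0, 0, -0.2], "angular": [0, 0, 0]}
    - {"hand": 0, "offset": [0, 0, -0.4], "angular": [0, 0, 0]}
    - {"hand": 0, "offset": [0, 0, -0.4], "angular": [0, 0, 0]}
    - {"hand": 0, "offset": [0, 0, -0.4], "angular": [0, 0, 0]}

```text
time: 18.12
tool_pos: [0.6115, -0.0379, 0.1167]
tcp_rot: [-3.12, 0.366, -0.001]
wrist_force: [-0.3, 0.7, 4.5]
width: 0.198
```

The spring force is tracking: 5.5 N net is about 7.3 mm of travel. I'll go on to the stop.

Request:
drive_tool:
  deltas:
    - {"hand": 0, "offset": [0, 0, -0.1], "angular": [0, 0, 0]}
    - {"hand": 0, "offset": [0, 0, -0.15], "angular": [0, 0, 0]}
    - {"hand": 0, "offset": [0, 0, -0.15], "angular": [0, 0, 0]}
    - {"hand": 0, "offset": [0, 0, -0.15], "angular": [0, 0, 0]}

```text
time: 18.62
tool_pos: [0.6118, -0.0379, 0.116]
tcp_rot: [3.12, -0.365, 0.002]
wrist_force: [-1.6, 0.3, 8.7]
width: 0.199
```

Request:
drive_tool:
  deltas:
    - {"hand": 0, "offset": [0, 0, -0.1], "angular": [0, 0, 0]}
    - {"hand": 0, "offset": [0, 0, -0.1], "angular": [0, 0, 0]}
    - {"hand": 0, "offset": [0, 0, -0.1], "angular": [0, 0, 0]}
    - {"hand": 0, "offset": [0, 0, -0.1], "angular": [0, 0, 0]}

```text
time: 19.12
tool_pos: [0.612, -0.0379, 0.1159]
tcp_rot: [-3.12, 0.365, -0.003]
wrist_force: [-3.8, -0.6, 12.6]
width: 0.197
```

```bash
python3 - <<'E'
from workcell import bot
from h import *
for i in range(4):
    w=bot.read_camera("wrist"); s=bot.read_state();print(s["time"],s["tool_pos"].round(4),s["wrist_force"].round(2),s["width"])
t=bot.read_camera("side")["frame"]
cv2.imwrite("pics/w9.png",np.hstack([w["frame"][60:360,150:490],cv2.resize(t[100:250,240:400],(320,300))]))
E
```

```text
19.175 [ 0.612  -0.0379  0.1159] [-3.23  0.92 13.18] 0.19995365686783528
19.225 [ 0.612  -0.0379  0.1159] [-2.91 -0.54 12.34] 0.1991464150943359
19.275 [ 0.6119 -0.0379  0.1159] [-2.72  0.16 12.94] 0.19931061368829392
19.325 [ 0.612  -0.0379  0.1159] [-2.63  0.65 13.46] 0.19709378559060883
```

View pics/w9.png

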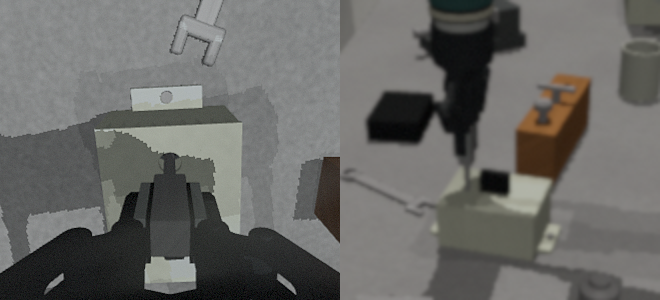

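w9 shows the rod upright through the hole at crop (168,160), the cover still flat, and the two other tools in the block. The tip is at 22 mm, the bottom of the button's travel, and a steady 13 N holds it on the stop.

```bash
python3 -c "
from workcell import bot
print(bot.finish_job())"
```

```text
the job is handed in; nothing more can be done
None
```

The cover is fitted and released, and I handed the job in with the arm still gripping the reset rod and holding the button down. No verdict is reported at hand-in.

- **Cover:** it made contact at the expected fitted height and then measured −10.4°, the same as the box. Its hole was within about 1–2 mm of the button axis.
- **Button:** the calculated tip height was 22 mm, which is full travel. The force rose past the 6 N spring to a steady 13 N on the stop, at 19.3 s on the clock.
- **Disagreements:** camera and tool positions differed by about 1 mm, well inside the 4 mm of play around the rod in the hole. There was also a steady sideways force of about 3 N at the end. One early move call was refused for a missing field and moved nothing.
- **Bystanders:** the punch and chuck key were still in the block in the last picture. I kept the moves clear of the drill chuck and steel bar but did not re-measure where they stand.

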